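# Cap torque check on a carrier of sample bottles

## Robot

A 6-joint arm with a two-finger parallel gripper is mounted at the origin on a cart in front of the work surface, level with it; the furniture and walls round the work are solid. World frame = base frame: x ahead of the robot, y to its left, z up, the work surface at z = 0. Lengths are in mm, angles in rad, forces in N, time in s.
With the tool pointing down it reaches from about 350 to 975 mm from the base axis. Payload 7.1 kg.
Tool frame: the origin (TCP) lies between the finger pads; the fingertips stand 19 mm ahead of it and the grasp point (between the pads) is the TCP (ctrl.tcp_to_tips is the distance from the TCP to the fingertips, in mm); z points along the fingers, y is the line along which they close (so a half turn about z gives the same grasp; the last joint's range is limited). The gripper opens to 88 mm and grips with 3 to 60 N. Pads are 20 mm wide; open, the fingers measure 115 mm over their backs; the gripper's body (75 mm by 178 mm) begins 61 mm behind the grasp point.
Start: joints at [-1.366, 0.423, 1.63, -0, 1.089, -0.019], TCP at [138.73, -609.392, 241.675] pointing down, gripper open.
Joint ranges: [-3, 3], [-0.9, 2.11], [0.09, 2.58], [-1.31, 4.45], [0.11, 2.69], [-2.54, 2.54]. Speed limits (rad/s): [2.39, 2.39, 3.01, 3.14, 3.14, 3.14].

## Interface

Orientations are given as a rotation vector (axis times angle).
In Python, from workcell import status, optics, ctrl gives the robot as it stands. The module is installed in compiled form; this text tells all that it offers.
- The arm moves only by the shell command python3 -m inch 'ROWS'. ROWS is JSON, a list that holds one entry, the list of rows, each a list of 7 numbers: the shift along the tool's x, y, z in mm, then the turn, a rotation vector about the tool's x, y, z in rad, then the opening in per cent of the stroke, from 0 (shut) to 100 (fully open). A call has 1 to 20 rows; each row is the pose to reach, as a shift and turn from the pose commanded when the call began, along the tool's axes at that moment; what a row does not reach only later rows make up. A row lasts 1/10 s, in which the tool goes at most 50 mm and 8.59 degrees, less where a joint would pass 70% of its speed; a pose out of reach is approached as far as the arm can. A call with a gripper value outside its range is refused whole. The fingers move at their own pace and stop on an object; the grip force is fixed at half the most. Time passes only in rows, so rows that repeat a pose let the fingers close. It gives the time, the measured TCP pose, the force, the opening and the grip force at its end, in the units of the state.
- status.get_obs(): the state, without advancing time (a new reading comes with each control period).
- optics.get_image(name): name is "side" or "top" or "wrist"; returns a dict with "frame" (400x640x3 uint8, red, green, blue), "fx", "fy", "cx", "cy" (pixels), "rvec" (rotation vector, rad) and "tvec" (3), from world to camera coordinates, as OpenCV has them; the wrist camera has in their place "hand_eye" (4x4, takes a point from camera to tool coordinates, whose origin is the TCP and whose axes are the flange's). Camera axes: x right, y down, z forward; pixel columns grow to the right and rows downward; lengths in mm; the calibration is good to about 2 mm. A picture is of the moment at which its call begins: read the wrist's pose just before it. There is no depth.
- ctrl.close_job(): hands the job in; it is judged then, once.
The state is a dict: "t": time; "qpos": joint angles; "qvel": joint speeds; "joint_torque": joint torques, N m; "ee_pos": TCP position; "orientation": TCP orientation; "ft_force": force on the tool from outside, world axes, zero at the start; "moment": the same for the moment, N m; "width": finger opening in mm; "grasp_force": force on a finger pad.
Only numpy, scipy, OpenCV 4.12 (cv2) and the standard library are available. Lean on these libraries where they do the work, as an engineer would, in place of code of your own. Each camera call takes 0.05 s, during which the arm holds its last target. There are 200 camera calls.

## Task

One of the three bottles in the carrier has a loose cap; find it and put it aside for rework. Working from the left well to the right so that none is missed, grip each cap and try it towards open (counter-clockwise) with about 0.4 N m and never more than 0.6 N m: a tight cap holds, the loose one gives way early, and must not be unscrewed more than half a turn in all. Then lift the loose one out by its square body, not by its cap, and stand it upright in the white rework tray, leaving the tight bottles in their wells and the other things on the board where they are.

Things in the scene. Friction and masses are not known exactly. Their poses are not given: they have to be found in the camera images.
- bottle_a: one of three alike white plastic bottles in the carrier, each with a black screw cap (which stands in which well varies; one cap is loose). Square flat-sided body 44 x 44 mm, 64 mm high, then a round shoulder and neck; cap 38 mm across, 76 to 96 mm above the underside. About 0.15 kg. Origin: centre of the underside; z up, x and y square to the flat sides
- bottle_b: one of three alike white plastic bottles in the carrier, each with a black screw cap (which stands in which well varies; one cap is loose). Square flat-sided body 44 x 44 mm, 64 mm high, then a round shoulder and neck; cap 38 mm across, 76 to 96 mm above the underside. About 0.15 kg. Origin: centre of the underside; z up, x and y square to the flat sides
- bottle_c: one of three alike white plastic bottles in the carrier, each with a black screw cap (which stands in which well varies; one cap is loose). Square flat-sided body 44 x 44 mm, 64 mm high, then a round shoulder and neck; cap 38 mm across, 76 to 96 mm above the underside. About 0.15 kg. Origin: centre of the underside; z up, x and y square to the flat sides
- cap_a: the black round two-piece screw cap of bottle_a, 38 mm across, 20 mm high, right-handed; this pose is that of its inner part, origin at the centre of the underside. Its ribbed outer shell turns freely by up to 0.24 rad (start unknown) before its lugs drive the inner part. Grip it with about 25 N, or it slips; the wider square body ends 12 mm below it
- cap_b: the black round two-piece screw cap of bottle_b, 38 mm across, 20 mm high, right-handed; this pose is that of its inner part, origin at the centre of the underside. Its ribbed outer shell turns freely by up to 0.24 rad (start unknown) before its lugs drive the inner part. Grip it with about 25 N, or it slips; the wider square body ends 12 mm below it
- cap_c: the black round two-piece screw cap of bottle_c, 38 mm across, 20 mm high, right-handed; this pose is that of its inner part, origin at the centre of the underside. Its ribbed outer shell turns freely by up to 0.24 rad (start unknown) before its lugs drive the inner part. Grip it with about 25 N, or it slips; the wider square body ends 12 mm below it
- turn_a (a joint): how far the cap of bottle_a has really turned on its thread (rad, 0 at the start, grows as it opens, counter-clockwise from above). A tight cap does not turn below 1 N m; a loose one gives way at about 0.12 N m and then turns with that same drag
- give_a (a joint): elastic twist of the cap of bottle_a and its liner under load (rad, 0 when unloaded, positive towards open): very stiff, 12 N m per rad, so the trial torque of 0.4 N m shows as only 0.033 rad; it springs back
- turn_b (a joint): how far the cap of bottle_b has really turned on its thread (rad, 0 at the start, grows as it opens, counter-clockwise from above). A tight cap does not turn below 1 N m; a loose one gives way at about 0.12 N m and then turns with that same drag
- give_b (a joint): elastic twist of the cap of bottle_b and its liner under load (rad, 0 when unloaded, positive towards open): very stiff, 12 N m per rad, so the trial torque of 0.4 N m shows as only 0.033 rad; it springs back
- turn_c (a joint): how far the cap of bottle_c has really turned on its thread (rad, 0 at the start, grows as it opens, counter-clockwise from above). A tight cap does not turn below 1 N m; a loose one gives way at about 0.12 N m and then turns with that same drag
- give_c (a joint): elastic twist of the cap of bottle_c and its liner under load (rad, 0 when unloaded, positive towards open): very stiff, 12 N m per rad, so the trial torque of 0.4 N m shows as only 0.033 rad; it springs back
- board: grey bench board on the counter, 290 x 585 mm, fixed; the carrier, the tray and small things stand on it. Its top is 36 mm above the counter (z = 0.036). Origin: centre of its underside
- carrier: grey plastic bottle carrier, 78 x 246 mm, fixed to the board, three square wells in a row along its y axis, 80 mm apart. Its upper plate ends 40 mm above its underside, so the top 30 mm of each square body stands clear; end walls, 121 mm from the middle, rise to 63 mm. Origin: centre of its underside; its +y is left as seen by the robot
- well_left (a point): centre of the left well of the carrier at the height of the base plate (6 mm above the carrier's underside), 80 mm along the carrier's y; left is +y as seen by the robot. The well is 47 mm square: a bottle has 1.5 mm of play on each side and can turn about 0.07 rad either way before its edges bear on the well, so a twisted cap first takes the bottle along with hardly any resistance
- well_middle (a point): centre of the middle well of the carrier at the height of the base plate (6 mm above the carrier's underside), 0 mm along the carrier's y; left is +y as seen by the robot. The well is 47 mm square: a bottle has 1.5 mm of play on each side and can turn about 0.07 rad either way before its edges bear on the well, so a twisted cap first takes the bottle along with hardly any resistance
- well_right (a point): centre of the right well of the carrier at the height of the base plate (6 mm above the carrier's underside), -80 mm along the carrier's y; left is +y as seen by the robot. The well is 47 mm square: a bottle has 1.5 mm of play on each side and can turn about 0.07 rad either way before its edges bear on the well, so a twisted cap first takes the bottle along with hardly any resistance
- tray: shallow white plastic tray for rework, 110 x 120 mm (x, y) outside, walls 4 mm thick and 22 mm high, fixed to the board; its floor is 4 mm thick. Origin: centre of its underside
- saline: bystander: small white plastic bottle with a screw cap, 35 mm in diameter, 78 mm high, standing loose behind the carrier. Origin: centre of its underside
- dropper: bystander: small brown dropper bottle, 31 mm in diameter, 85 mm high, standing loose behind the carrier. Origin: centre of its underside
- marker: bystander: black marker pen, 135 mm long along its y, 19 mm thick, lying loose in front of the carrier. Origin: centre of its underside
- oil_bottle: bystander: small brown bottle with a black cap, 28 mm in diameter, 59 mm high, standing loose at the left end of the board. Origin: centre of its underside
- cover_box: bystander: flat small box, 34 x 34 x 14 mm, loose at the left end of the board. Origin: centre of its underside

How it is judged (in metres and radians):
On the way, in this order (a step that is already met when the one before it is completed fails the run):
1. the cap of the bottle in the left well has been tried: twisted towards open (counter-clockwise) until it bore 0.30 N m, or gave way and turned at least 0.05 rad (((horizontal distance between bottle_a and well_left below 0.012 m and (value of joint give_a above 0.025 rad or value of joint turn_a above 0.05 rad)) or (horizontal distance between bottle_b and well_left below 0.012 m and (value of joint give_b above 0.025 rad or value of joint turn_b above 0.05 rad)) or (horizontal distance between bottle_c and well_left below 0.012 m and (value of joint give_c above 0.025 rad or value of joint turn_c above 0.05 rad)))), for 0.1 s.
2. the cap of the bottle in the middle well has been tried: twisted towards open (counter-clockwise) until it bore 0.30 N m, or gave way and turned at least 0.05 rad (((horizontal distance between bottle_a and well_middle below 0.012 m and (value of joint give_a above 0.025 rad or value of joint turn_a above 0.05 rad)) or (horizontal distance between bottle_b and well_middle below 0.012 m and (value of joint give_b above 0.025 rad or value of joint turn_b above 0.05 rad)) or (horizontal distance between bottle_c and well_middle below 0.012 m and (value of joint give_c above 0.025 rad or value of joint turn_c above 0.05 rad)))), for 0.1 s.
3. the cap of the bottle in the right well has been tried: twisted towards open (counter-clockwise) until it bore 0.30 N m, or gave way and turned at least 0.05 rad (((horizontal distance between bottle_a and well_right below 0.012 m and (value of joint give_a above 0.025 rad or value of joint turn_a above 0.05 rad)) or (horizontal distance between bottle_b and well_right below 0.012 m and (value of joint give_b above 0.025 rad or value of joint turn_b above 0.05 rad)) or (horizontal distance between bottle_c and well_right below 0.012 m and (value of joint give_c above 0.025 rad or value of joint turn_c above 0.05 rad)))), for 0.1 s.
At the end, for the whole second after the job is handed in: the bottle whose cap gave way (turned at least 0.05 rad) stands upright (within 0.1 rad) on the floor of the tray, its centre within 42 mm (tray x) and 52 mm (tray y) of the tray's; the two tight bottles stand upright in their wells, within 10 mm of where they stood; all three at rest (((value of joint turn_a above 0.05 rad and x of bottle_a in the frame of tray between -0.042 and 0.042 m and y of bottle_a in the frame of tray between -0.052 and 0.052 m and z of bottle_a in the frame of tray below 0.01 m and value of joint each of turn_b, turn_c below 0.05 rad and distance of each of bottle_b, bottle_c from where it was at the start of the episode below 0.01 m) or (value of joint turn_b above 0.05 rad and x of bottle_b in the frame of tray between -0.042 and 0.042 m and y of bottle_b in the frame of tray between -0.052 and 0.052 m and z of bottle_b in the frame of tray below 0.01 m and value of joint each of turn_a, turn_c below 0.05 rad and distance of each of bottle_a, bottle_c from where it was at the start of the episode below 0.01 m) or (value of joint turn_c above 0.05 rad and x of bottle_c in the frame of tray between -0.042 and 0.042 m and y of bottle_c in the frame of tray between -0.052 and 0.052 m and z of bottle_c in the frame of tray below 0.01 m and value of joint each of turn_a, turn_b below 0.05 rad and distance of each of bottle_a, bottle_b from where it was at the start of the episode below 0.01 m)) and angle between each of bottle_a, bottle_b, bottle_c's own z axis and vertical below 0.1 rad and linear speed of each of bottle_a, bottle_b, bottle_c below 0.02 m/s); the robot touches nothing.
It fails at once if a cap is over-torqued: more than 0.6 N m either way on a cap (value of joint any of give_a, give_b, give_c above 0.05 rad or value of joint any of give_a, give_b, give_c below -0.05 rad).
It fails at once if the loose cap is unscrewed by more than half a turn (3.1 rad) (value of joint any of turn_a, turn_b, turn_c above 3.1 rad).
It fails at once if a bottle is carried by its cap: the fingers bear on a cap while its bottle is lifted 20 mm or more ((height (world z) of bottle_a above 0.062 m and contact force between the fingers and cap_a above 2 N) or (height (world z) of bottle_b above 0.062 m and contact force between the fingers and cap_b above 2 N) or (height (world z) of bottle_c above 0.062 m and contact force between the fingers and cap_c above 2 N)).
It fails at once if a bottle whose cap has not given way is taken out of its well (raised 20 mm) ((height (world z) of bottle_a above 0.062 m and value of joint turn_a below 0.05 rad) or (height (world z) of bottle_b above 0.062 m and value of joint turn_b below 0.05 rad) or (height (world z) of bottle_c above 0.062 m and value of joint turn_c below 0.05 rad)).
It fails at once if a bystander on the board is shifted by more than 20 mm (distance of any of saline, dropper, marker, oil_bottle, cover_box from where it was at the start of the episode above 0.02 m).
It also fails if it takes over 72 s, if anything falls off the work surface, if the arm or the gripper's body presses on something with over 40 N, if the wrist force passes 120 N, or if a joint passes its speed limit or range.

## Working session

There is one attempt and no reset: what is moved stays moved. The work goes in short steps, Python scripts to look and compute and a shell command to move; the robot and the scene stay as the last step left them, time stands still between calls to the robot, and variables do not carry over. Pictures are saved under pics/ and viewed, at most 10 in all, crops included, and the job is handed in when it is done.

```bash
mkdir -p pics
python3 - <<'E'
from workcell import status, optics, ctrl
import cv2
s=status.get_obs();print(s, ctrl.tcp_to_tips)
for n in ("top","side"):
    d=optics.get_image(n);cv2.imwrite(f"pics/{n}0.png",d["frame"][:,:,::-1]);print(n,{k:v for k,v in d.items() if k!="frame"})
E
```

```text
{'t': 0.0, 'qpos': array([-1.36601605e+00,  4.23826699e-01,  1.63067729e+00, -1.72225878e-05,
        1.08860485e+00, -1.89485499e-02]), 'qvel': array([-0.00072254, -0.000171  , -0.00064918, -0.00091662, -0.00037589,
        0.00157894]), 'joint_torque': array([-3.09188828e-03, -5.44631052e+01, -2.73668557e+01,  6.40878431e-02,
        2.27732747e-02, -9.49729861e-05]), 'ee_pos': array([ 138.612551  , -608.89863243,  240.91550313]), 'orientation': array([-3.12045654e+00, -3.50544034e-01,  2.44709177e-04]), 'ft_force': array([0.43908848, 0.21937259, 0.03333554]), 'moment': array([-0.00908599, -0.03429124, -0.01283566]), 'grasp_force': 0.0, 'width': 87.95161894382083} 19.0
top {'fx': 433.0632160148764, 'fy': 433.0632160148764, 'cx': 321.39089929793215, 'cy': 205.66498442397398, 'rvec': array([ 2.14656544, -2.1055419 ,  0.21419003]), 'tvec': array([ 150.33215096,  501.80059562, 1076.46643572])}
side {'fx': 409.8088319167823, 'fy': 409.8088319167823, 'cx': 316.88743570045943, 'cy': 200.85267614527328, 'rvec': array([ 0.75943012, -2.46787373,  1.23776204]), 'tvec': array([503.57625863, 132.95619994, 837.6587535 ])}
```

View pics/top0.png

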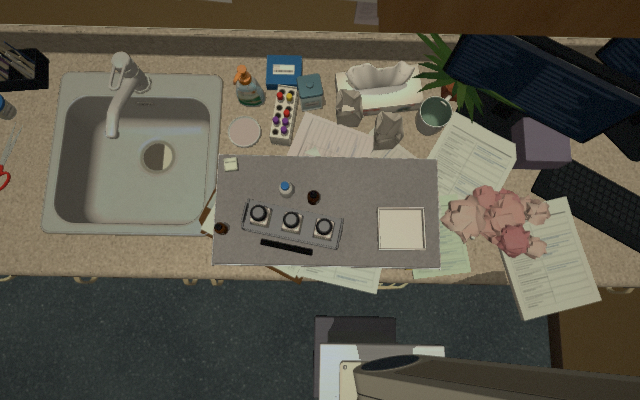

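View pics/side0.png

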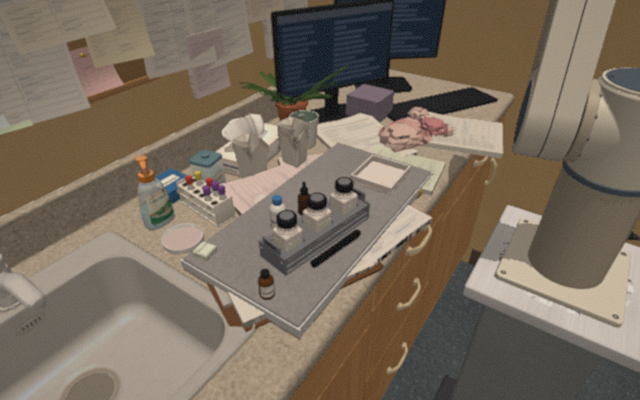

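The top view shows the caps at about (259,213), (291,221) and (324,227), and the tray at (401,229). The saline and dropper are at (286,188) and (313,198), and the marker is in front at (287,247). The side view confirms the layout. Next I'll measure positions.

```bash
cat > h.py <<'E'
from workcell import status, optics, ctrl
import cv2, numpy as np
from scipy.spatial.transform import Rotation as R
def grab(n):
    s=status.get_obs(); d=optics.get_image(n)
    if n=="wrist":
        H=d["hand_eye"]; Rt=R.from_rotvec(s["orientation"]).as_matrix()
        Rc=Rt@H[:3,:3]; c=Rt@H[:3,3]+s["ee_pos"]
    else:
        Rc=R.from_rotvec(d["rvec"]).as_matrix().T; c=-Rc@d["tvec"]
    d["Rc"],d["c"]=Rc,c
    return d
def ray(d,px,z):
    px=np.atleast_2d(np.asarray(px,float))
    v=np.c_[(px[:,0]-d["cx"])/d["fx"],(px[:,1]-d["cy"])/d["fy"],np.ones(len(px))]@d["Rc"].T
    return d["c"]+v*((z-d["c"][2])/v[:,2])[:,None]
def proj(d,p):
    q=(np.atleast_2d(p)-d["c"])@d["Rc"]
    return np.c_[q[:,0]/q[:,2]*d["fx"]+d["cx"],q[:,1]/q[:,2]*d["fy"]+d["cy"]]
E
python3 - <<'E'
from h import *
d=grab("top"); f=d["frame"]
cr=f[150:280,200:450][:,:,::-1]; cv2.imwrite("pics/topc.png",cv2.resize(cr,None,fx=3.2,fy=3.2,interpolation=cv2.INTER_CUBIC))
g=cv2.cvtColor(f,cv2.COLOR_RGB2GRAY)
m=((g<45)*255).astype(np.uint8); m[:150]=0;m[275:]=0;m[:,:205]=0;m[:,440:]=0
n,l,st,ce=cv2.connectedComponentsWithStats(m)
for i in range(1,n):
    if st[i,4]>25: print("dark",st[i],ce[i],ray(d,ce[i],138)[0].round(1))
w=((f.min(2)>150)*255).astype(np.uint8); w[:,:370]=0;w[:190]=0;w[260:]=0;w[:,433:]=0
cs,_=cv2.findContours(w,0,1)
for c in cs:
    if cv2.contourArea(c)>300:
        b=cv2.boxPoints(cv2.minAreaRect(c)); p=ray(d,b,58); print("tray",b.round(1).tolist(),p.round(1).tolist(),p.mean(0))
print(d["c"])
E
```

```text
dark [308 191  12  14 130] [312.9        197.16923077] [501.5 181.4 138. ]
dark [250 205  17  16  92] [258.97826087 213.42391304] [459.5 308.2 138. ]
dark [283 212  16  16  84] [291.35714286 220.28571429] [444.6 231.1 138. ]
dark [316 219  16  16  86] [323.53488372 227.37209302] [429.2 154.8 138. ]
dark [214 223  14  12 116] [220.63793103 228.12068966] [422.7 396.5 138. ]
dark [260 239  53  16 309] [286.26213592 246.69255663] [382. 241. 138.]
tray [[379.0, 210.0], [422.0, 210.0], [422.0, 247.0], [379.0, 247.0]] [[488.4, 12.0, 58.0], [490.6, -98.7, 58.0], [395.4, -96.3, 58.0], [393.3, 12.7, 58.0]] [441.95028422 -42.58414475  58.        ]
[ 286.08305324  169.6120164  1150.03123051]
```

View pics/topc.png

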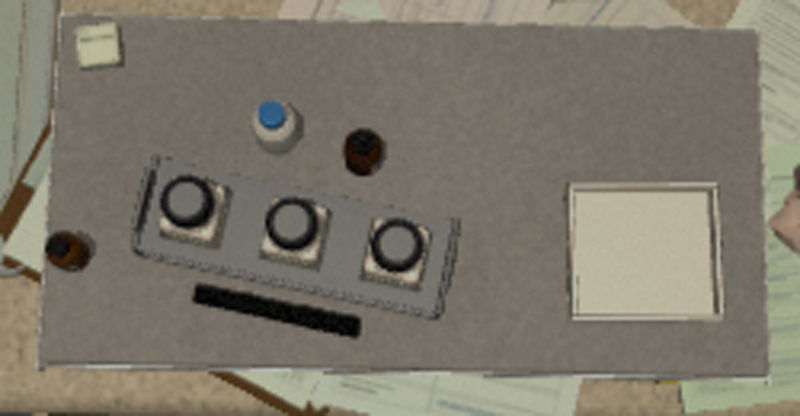

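The close-up shows the three caps on square white bodies in a carrier yawed by about -0.195 rad, with the tray at right. I'll write the go-to calculator and plan the approach to above the middle bottle.

```bash
cat >> h.py <<'E'
def goto(x,y,z,phi,s=None):
    """shift and turn (tool axes) to x,y,z with tool y (closing line) at world angle phi, tool down"""
    s=s or status.get_obs(); Rt=R.from_rotvec(s["orientation"])
    best=None
    for a in (phi,phi+np.pi):
        yv=np.array([np.cos(a),np.sin(a),0]); zv=np.array([0,0,-1.]); T=np.c_[np.cross(yv,zv),yv,zv]
        r=(Rt.inv()*R.from_matrix(T)).as_rotvec(); sh=Rt.inv().apply(np.array([x,y,z])-s["ee_pos"])
        print("phi %.3f"%a,"shift",sh.round(1),"turn",r.round(4),"q6",s["qpos"][5].round(3),"q1",s["qpos"][0].round(3))
def st():
    s=status.get_obs(); T=R.from_rotvec(s["orientation"]).as_matrix()
    print("t %.2f"%s["t"],s["ee_pos"].round(1),"phi %.3f"%np.arctan2(T[1,1],T[0,1]),"tilt",T[:2,2].round(3),"F",s["ft_force"].round(1),"M",s["moment"].round(3),"w %.1f g %.1f"%(s["width"],s["grasp_force"]),"q",s["qpos"].round(2))
E
python3 - <<'E'
from h import *
st(); goto(430,-250,260,-0.195); goto(445,231,260,-0.195)
E
```

```text
t 0.15 [ 138.6 -609.   241.1] phi -1.347 tilt [-0.     0.001] F [-0.   0.1 -0.3] M [-0.046 -0.054  0.021] w 88.0 g 0.0 q [-1.37  0.42  1.63  0.    1.09 -0.02]
phi -0.195 shift [ 363.8 -285.4  -18.6] turn [-1.100e-03 -7.000e-04 -1.152e+00] q6 -0.019 q1 -1.366
phi 2.947 shift [ 363.8 -285.4  -18.6] turn [-8.0000e-04  1.2000e-03  1.9896e+00] q6 -0.019 q1 -1.366
phi -0.195 shift [ 485.1 -751.1  -18. ] turn [-1.100e-03 -7.000e-04 -1.152e+00] q6 -0.019 q1 -1.366
phi 2.947 shift [ 485.1 -751.1  -18. ] turn [-8.0000e-04  1.2000e-03  1.9896e+00] q6 -0.019 q1 -1.366
```

```bash
python3 -m inch '[[[364,-285,-19,0,0,-0.5,70],[364,-285,-19,0,0,-1.152,70],[364,-285,-19,0,0,-1.152,70],[364,-285,-19,0,0,-1.152,70],[364,-285,-19,0,0,-1.152,70],[364,-285,-19,0,0,-1.152,70],[364,-285,-19,0,0,-1.152,70],[364,-285,-19,0,0,-1.152,70],[485,-751,-18,0,0,-1.152,70],[485,-751,-18,0,0,-1.152,70],[485,-751,-18,0,0,-1.152,70],[485,-751,-18,0,0,-1.152,70],[485,-751,-18,0,0,-1.152,70],[485,-751,-18,0,0,-1.152,70],[485,-751,-18,0,0,-1.152,70],[485,-751,-18,0,0,-1.152,70],[485,-751,-18,0,0,-1.152,70],[485,-751,-18,0,0,-1.152,70],[485,-751,-18,0,0,-1.152,70],[485,-751,-18,0,0,-1.152,70]]]'
python3 - <<'E'
from h import *
st()
d=grab("wrist"); cv2.imwrite("pics/w1.png",d["frame"][:,:,::-1]); print(d["hand_eye"].round(3),d["fx"],d["c"])
E
```

```text
t: 2.15
ee_pos: [445.2, 234.1, 259.6]
orientation: [-2.423, -1.999, -0.002]
ft_force: [0.2, -1.6, -0.3]
width: 61.4
grasp_force: 0.0
t 2.15 [445.2 234.1 259.6] phi -0.191 tilt [0.001 0.001] F [ 0.2 -1.6 -0.3] M [-0.103 -0.063 -0.008] w 61.4 g 0.0 q [0.46 0.22 1.88 0.   1.04 0.65]
[[-0.0000e+00 -9.6200e-01 -2.7200e-01  7.3107e+01]
 [ 1.0000e+00 -1.0000e-03  1.0000e-03 -4.5900e-01]
 [-1.0000e-03 -2.7200e-01  9.6200e-01 -1.4228e+02]
 [ 0.0000e+00  0.0000e+00  0.0000e+00  1.0000e+00]] 279.4247318862835 [458.57607841 305.81161254 401.96182279]
```

View pics/w1.png

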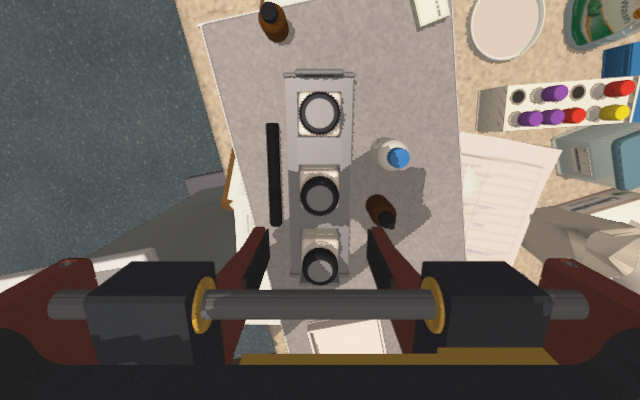

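The wrist view shows the left cap at (320,112), the middle cap at (319,195) and the right cap at (319,266), with the carrier in line with the fingers. I'll refine these with ellipse fits on the cap tops.

Run:
```python
from h import *
d=grab("wrist"); g=cv2.cvtColor(d["frame"],cv2.COLOR_RGB2GRAY)
pts=[]
for (u,v) in ((320,112),(319,193),(319,266)):
    x0,y0=u-26,v-26; c=g[y0:y0+52,x0:x0+52]
    m=(c<50).astype(np.uint8)*255
    cs,h=cv2.findContours(m,cv2.RETR_CCOMP,1)
    for k,cc in enumerate(cs):
        if cv2.contourArea(cc)>150 and len(cc)>6:
            e=cv2.fitEllipse(cc); p=np.array(e[0])+(x0,y0)
            print("hole" if h[0][k][3]>=0 else "outer",p.round(1),np.round(e[1],1),ray(d,p,138)[0].round(1))
t=grab("top")
for q in ((258.9,213.4),(291.3,220.5),(323.5,227.5)): print(ray(t,q,138))
```

```text
outer [319.6 110.2] [38.6 41.1] [461.7 312.1 138. ]
hole [319.3 110.1] [37.4 39.5] [461.5 312.2 138. ]
outer [319.4 193.5] [37. 38.] [446.9 236.1 138. ]
hole [319.7 195.3] [28.  29.2] [446.8 234.3 138. ]
outer [319.9 264.5] [35.2 36.7] [432.9 160.3 138. ]
hole [320.1 268.7] [24.2 26.8] [432.1 155.5 138. ]
[[459.57270815 308.37981405 138.        ]]
[[444.10962668 231.21138829 138.        ]]
[[428.94311591 154.85890811 138.        ]]
```

Run:
```python
from h import *
st(); goto(461.4,311.2,180,-0.395);goto(461.4,311.2,130,-0.395)
```

```text
t 2.30 [444.4 230.  259.3] phi -0.194 tilt [-0.001 -0.001] F [0.4 0.2 0.5] M [-0.012 -0.06   0.02 ] w 61.5 g 0.0 q [ 0.45  0.22  1.88 -0.    1.04  0.65]
phi -0.395 shift [83.   1.  79.2] turn [-0.0007  0.0011  0.2006] q6 0.649 q1 0.454
phi 2.747 shift [83.   1.  79.2] turn [-1.600e-03 -1.100e-03 -2.941e+00] q6 0.649 q1 0.454
phi -0.395 shift [ 83.1   1.1 129.2] turn [-0.0007  0.0011  0.2006] q6 0.649 q1 0.454
phi 2.747 shift [ 83.1   1.1 129.2] turn [-1.600e-03 -1.100e-03 -2.941e+00] q6 0.649 q1 0.454
```

Run:
```python
from h import *
st()
d=grab("wrist"); g=cv2.cvtColor(d["frame"],cv2.COLOR_RGB2GRAY)
for (u,v) in ((320,112),(319,193),(319,266)):
    x0,y0=u-26,v-26; m=(g[y0:y0+52,x0:x0+52]<50).astype(np.uint8)*255
    cs,h=cv2.findContours(m,cv2.RETR_CCOMP,1)
    for k,cc in enumerate(cs):
        if cv2.contourArea(cc)>150 and len(cc)>6:
            e=cv2.fitEllipse(cc); p=np.array(e[0])+(x0,y0)
            print("hole" if h[0][k][3]>=0 else "outer",p.round(1),np.round(e[1],1),ray(d,p,138)[0].round(1))
```

```text
t 2.30 [444.4 230.  259.3] phi -0.194 tilt [-0.001 -0.001] F [0.4 0.2 0.5] M [-0.012 -0.06   0.02 ] w 61.5 g 0.0 q [ 0.45  0.22  1.88 -0.    1.04  0.65]
outer [319.2 107.6] [39.1 41.1] [461.7 312.1 138. ]
hole [319.  107.6] [37.7 39.5] [461.4 312.1 138. ]
outer [319.4 191.4] [37.  38.1] [446.9 236.  138. ]
hole [319.7 193. ] [27.8 29.8] [446.9 234.4 138. ]
outer [320.  262.7] [35.1 36.8] [432.7 160.3 138. ]
hole [320.3 266.9] [24.3 26.9] [432.1 155.4 138. ]
```

```bash
python3 -m inch '[[[83,1,40,0,0,0.2,70],[83,1,79,0,0,0.2,70],[83,1,79,0,0,0.2,70],[83,1,100,0,0,0.2,70],[83,1,129,0,0,0.2,70],[83,1,129,0,0,0.2,70],[83,1,129,0,0,0.2,70]]]'
python3 - <<'E'
from h import *
st()
E
```

```text
t: 3.05
ee_pos: [462.1, 310.6, 130.9]
orientation: [2.615, 1.74, -0.002]
ft_force: [0.4, 0.6, -0.4]
width: 61.5
grasp_force: 0.0
t 3.05 [462.1 310.6 130.9] phi -0.397 tilt [-0.001 -0.001] F [ 0.4  0.6 -0.4] M [-0.048 -0.023 -0.031] w 61.5 g 0.0 q [ 0.57  0.48  1.85 -0.    0.81  0.97]
```

```bash
cat > chk.py <<'E'
import sys
from h import *
st(); sys.exit(abs(status.get_obs()["moment"][2]-float(sys.argv[1]))>float(sys.argv[2]))
E
python3 -m inch '[[[0,0,0,0,0,0,0],[0,0,0,0,0,0,0],[0,0,0,0,0,0,0],[0,0,0,0,0,0,0],[0,0,0,0,0,0,0],[0,0,0,0,0,0,0],[0,0,0,0,0,0,0]]]' | tail -2; python3 chk.py 0 9
python3 -m inch '[[[0,0,0,0,0,0,0]]]' | tail -1; python3 chk.py 0 9
```

```text
width: 37.1
grasp_force: 30.0
t 3.75 [462.3 312.1 131.5] phi -0.395 tilt [0.001 0.001] F [-1.5 -0.2  6.9] M [-0.083  0.159 -0.022] w 37.1 g 30.0 q [0.57 0.48 1.85 0.   0.81 0.97]
grasp_force: 30.0
t 3.85 [462.3 312.1 131.5] phi -0.395 tilt [0.001 0.001] F [-1.7  0.3  6.8] M [-0.05   0.172  0.051] w 37.0 g 30.0 q [0.57 0.48 1.85 0.   0.81 0.97]False
False
```

```bash
for i in 1; do
python3 -m inch '[[[0,0,0,0,0,-0.02,0],[0,0,0,0,0,-0.02,0]]]' >o; python3 chk.py 0 0.17 &&
python3 -m inch '[[[0,0,0,0,0,-0.02,0],[0,0,0,0,0,-0.02,0]]]' >o; python3 chk.py 0 0.17 &&
python3 -m inch '[[[0,0,0,0,0,-0.02,0],[0,0,0,0,0,-0.02,0]]]' >o && python3 chk.py 0 0.17 &&
python3 -m inch '[[[0,0,0,0,0,-0.02,0],[0,0,0,0,0,-0.02,0]]]' >o && python3 chk.py 0 0.17 &&
python3 -m inch '[[[0,0,0,0,0,-0.02,0],[0,0,0,0,0,-0.02,0]]]' >o && python3 chk.py 0 0.17 &&
python3 -m inch '[[[0,0,0,0,0,-0.02,0],[0,0,0,0,0,-0.02,0]]]' >o && python3 chk.py 0 0.17; done
```

```text
t 4.05 [462.3 312.1 131.5] phi -0.374 tilt [0.001 0.001] F [-1.5  0.2  6.7] M [-0.063  0.255 -0.006] w 37.2 g 30.0 q [0.57 0.48 1.85 0.   0.81 0.95]
t 4.05 [462.3 312.1 131.5] phi -0.374 tilt [0.001 0.001] F [-1.5  0.2  6.7] M [-0.063  0.255 -0.006] w 37.2 g 30.0 q [0.57 0.48 1.85 0.   0.81 0.95]False
False
```

```bash
cat > chk.py <<'E'
import sys
from h import *
s=status.get_obs(); T=R.from_rotvec(s["orientation"]).as_matrix(); m=s["moment"][2]
print("t %.2f phi %.3f Mz %.3f M %s F %s w %.1f xy %s"%(s["t"],np.arctan2(T[1,1],T[0,1]),m,s["moment"][:2].round(2),s["ft_force"].round(1),s["width"],s["ee_pos"].round(1)))
sys.exit(int(abs(m)>float(sys.argv[1])))
E
T=0.17
python3 -m inch '[[[0,0,0,0,0,-0.02,0],[0,0,0,0,0,-0.02,0]]]' >o && python3 chk.py $T &&
python3 -m inch '[[[0,0,0,0,0,-0.02,0],[0,0,0,0,0,-0.02,0]]]' >o && python3 chk.py $T &&
python3 -m inch '[[[0,0,0,0,0,-0.02,0],[0,0,0,0,0,-0.02,0]]]' >o && python3 chk.py $T &&
python3 -m inch '[[[0,0,0,0,0,-0.02,0],[0,0,0,0,0,-0.02,0]]]' >o && python3 chk.py $T &&
python3 -m inch '[[[0,0,0,0,0,-0.02,0],[0,0,0,0,0,-0.02,0]]]' >o && python3 chk.py $T &&
python3 -m inch '[[[0,0,0,0,0,-0.02,0],[0,0,0,0,0,-0.02,0]]]' >o && python3 chk.py $T &&
python3 -m inch '[[[0,0,0,0,0,-0.02,0],[0,0,0,0,0,-0.02,0]]]' >o && python3 chk.py $T &&
python3 -m inch '[[[0,0,0,0,0,-0.02,0],[0,0,0,0,0,-0.02,0]]]' >o && python3 chk.py $T
```

```text
t 4.25 phi -0.354 Mz -0.012 M [-0.02  0.25] F [-0.4 -0.3  6.8] w 37.3 xy [462.3 312.2 131.5]
t 4.45 phi -0.334 Mz -0.029 M [-0.04  0.19] F [-1.5 -0.7  6.8] w 37.0 xy [462.3 312.1 131.5]
t 4.65 phi -0.314 Mz 0.027 M [-0.08  0.2 ] F [-1.6 -0.7  6.4] w 37.4 xy [462.3 312.1 131.5]
t 4.85 phi -0.294 Mz 0.002 M [-0.1   0.17] F [-1.3  0.2  6.7] w 37.5 xy [462.3 312.1 131.5]
t 5.05 phi -0.274 Mz -0.016 M [-0.04  0.16] F [-1.3 -0.5  6.3] w 37.4 xy [462.3 312.1 131.5]
t 5.25 phi -0.254 Mz -0.015 M [-0.09  0.2 ] F [-1.8 -0.3  6.8] w 37.5 xy [462.4 312.1 131.5]
t 5.45 phi -0.234 Mz 0.059 M [-0.04  0.1 ] F [-1.  -0.1  7.4] w 37.4 xy [462.3 312.1 131.5]
t 5.65 phi -0.214 Mz 0.018 M [-0.07  0.11] F [-1.8 -0.2  7. ] w 37.5 xy [462.3 312.1 131.5]
```

```bash
T=0.17
python3 -m inch '[[[0,0,0,0,0,-0.02,0],[0,0,0,0,0,-0.02,0]]]' >o && python3 chk.py $T &&
python3 -m inch '[[[0,0,0,0,0,-0.02,0],[0,0,0,0,0,-0.02,0]]]' >o && python3 chk.py $T &&
python3 -m inch '[[[0,0,0,0,0,-0.02,0],[0,0,0,0,0,-0.02,0]]]' >o && python3 chk.py $T &&
python3 -m inch '[[[0,0,0,0,0,-0.02,0],[0,0,0,0,0,-0.02,0]]]' >o && python3 chk.py $T &&
python3 -m inch '[[[0,0,0,0,0,-0.02,0],[0,0,0,0,0,-0.02,0]]]' >o && python3 chk.py $T &&
python3 -m inch '[[[0,0,0,0,0,-0.02,0],[0,0,0,0,0,-0.02,0]]]' >o && python3 chk.py $T &&
python3 -m inch '[[[0,0,0,0,0,-0.02,0],[0,0,0,0,0,-0.02,0]]]' >o && python3 chk.py $T &&
python3 -m inch '[[[0,0,0,0,0,-0.02,0],[0,0,0,0,0,-0.02,0]]]' >o && python3 chk.py $T
python3 -m inch '[[[0,0,0,0,0,0,0]]]' >o ; python3 chk.py $T
```

```text
t 5.85 phi -0.194 Mz -0.039 M [-0.16  0.04] F [-1.  -1.4  6.6] w 37.1 xy [462.4 312.1 131.5]
t 6.05 phi -0.174 Mz -0.049 M [-0.25 -0.07] F [-1.3 -1.1  6.2] w 37.1 xy [462.4 311.9 131.4]
t 6.25 phi -0.154 Mz -0.108 M [-0.37 -0.18] F [ 0.3 -2.1  5.6] w 37.3 xy [462.6 311.9 131.4]
t 6.45 phi -0.134 Mz -0.121 M [-0.36 -0.2 ] F [-0.4 -1.4  5.3] w 37.2 xy [462.6 311.9 131.4]
t 6.65 phi -0.114 Mz -0.120 M [-0.34 -0.23] F [-0.6 -0.9  5.2] w 37.6 xy [462.7 311.9 131.5]
t 6.85 phi -0.094 Mz -0.131 M [-0.33 -0.2 ] F [ 0.1 -1.9  5.5] w 37.3 xy [462.6 311.9 131.4]
t 7.05 phi -0.074 Mz -0.078 M [-0.32 -0.17] F [ 0.2 -1.8  5.9] w 37.6 xy [462.7 311.9 131.5]
t 7.25 phi -0.054 Mz -0.129 M [-0.28 -0.26] F [-0.  -1.7  5.3] w 37.3 xy [462.7 311.9 131.4]
t 7.35 phi -0.055 Mz -0.049 M [-0.33 -0.24] F [-0.1 -1.3  5.4] w 37.2 xy [462.7 311.9 131.4]
```

A plateau at about 0.12 N m means the left cap is giving way. I'll turn it a bit more to be sure, then release and go on to the middle bottle.

```bash
T=0.2
python3 -m inch '[[[0,0,0,0,0,-0.02,0],[0,0,0,0,0,-0.04,0]]]' >o && python3 chk.py $T &&
python3 -m inch '[[[0,0,0,0,0,-0.02,0],[0,0,0,0,0,-0.04,0]]]' >o && python3 chk.py $T &&
python3 -m inch '[[[0,0,0,0,0,-0.02,0],[0,0,0,0,0,-0.04,0]]]' >o && python3 chk.py $T
python3 -m inch '[[[0,0,0,0,0,0,70],[0,0,0,0,0,0,70],[0,0,0,0,0,0,70],[0,0,0,0,0,0,70],[0,0,-35,0,0,0,70],[0,0,-35,0,0,0,70],[0,0,-35,0,0,0,70]]]' >o
python3 - <<'E'
from h import *
st(); goto(446.5,233,165,-0.395); goto(446.5,233,130,-0.395)
E
```

```text
t 7.55 phi -0.014 Mz -0.117 M [-0.35 -0.21] F [-0.3 -1.5  4.9] w 37.2 xy [462.7 311.9 131.4]
t 7.75 phi 0.026 Mz -0.160 M [-0.29 -0.19] F [-0.1 -1.5  6. ] w 36.9 xy [462.7 311.9 131.5]
t 7.95 phi 0.066 Mz -0.154 M [-0.27 -0.29] F [ 0.4 -1.5  5.5] w 37.1 xy [462.8 311.9 131.5]
t 8.65 [462.4 312.  166.2] phi 0.065 tilt [0.001 0.001] F [-0.1 -0.3 -0.5] M [-0.093 -0.063  0.042] w 61.0 g 0.0 q [0.57 0.43 1.84 0.   0.88 0.51]
phi -0.395 shift [-77.8 -21.    1.1] turn [ 0.0012 -0.0011  0.46  ] q6 0.507 q1 0.572
phi 2.747 shift [-77.8 -21.    1.1] turn [ 1.5000e-03  1.6000e-03 -2.6816e+00] q6 0.507 q1 0.572
phi -0.395 shift [-77.8 -21.   36.1] turn [ 0.0012 -0.0011  0.46  ] q6 0.507 q1 0.572
phi 2.747 shift [-77.8 -21.   36.1] turn [ 1.5000e-03  1.6000e-03 -2.6816e+00] q6 0.507 q1 0.572
```

```bash
python3 -m inch '[[[-40,-10,0,0,0,0.15,70],[-78,-21,0,0,0,0.3,70],[-78,-21,0,0,0,0.46,70],[-78,-21,0,0,0,0.46,70],[-78,-21,20,0,0,0.46,70],[-78,-21,36,0,0,0.46,70],[-78,-21,36,0,0,0.46,70],[-78,-21,36,0,0,0.46,70],[-78,-21,36,0,0,0.46,0],[-78,-21,36,0,0,0.46,0],[-78,-21,36,0,0,0.46,0],[-78,-21,36,0,0,0.46,0],[-78,-21,36,0,0,0.46,0],[-78,-21,36,0,0,0.46,0],[-78,-21,36,0,0,0.46,0],[-78,-21,36,0,0,0.46,0]]]' | tail -2; T=0.17; python3 chk.py $T &&
python3 -m inch '[[[0,0,0,0,0,-0.02,0],[0,0,0,0,0,-0.02,0]]]' >o && python3 chk.py $T &&
python3 -m inch '[[[0,0,0,0,0,-0.02,0],[0,0,0,0,0,-0.02,0]]]' >o && python3 chk.py $T &&
python3 -m inch '[[[0,0,0,0,0,-0.02,0],[0,0,0,0,0,-0.02,0]]]' >o && python3 chk.py $T &&
python3 -m inch '[[[0,0,0,0,0,-0.02,0],[0,0,0,0,0,-0.02,0]]]' >o && python3 chk.py $T &&
python3 -m inch '[[[0,0,0,0,0,-0.02,0],[0,0,0,0,0,-0.02,0]]]' >o && python3 chk.py $T &&
python3 -m inch '[[[0,0,0,0,0,-0.02,0],[0,0,0,0,0,-0.02,0]]]' >o && python3 chk.py $T &&
python3 -m inch '[[[0,0,0,0,0,-0.02,0],[0,0,0,0,0,-0.02,0]]]' >o && python3 chk.py $T &&
python3 -m inch '[[[0,0,0,0,0,-0.02,0],[0,0,0,0,0,-0.02,0]]]' >o && python3 chk.py $T &&
python3 -m inch '[[[0,0,0,0,0,-0.02,0],[0,0,0,0,0,-0.02,0]]]' >o && python3 chk.py $T
```

```text
width: 37.5
grasp_force: 30.0
t 10.25 phi -0.395 Mz 0.038 M [0.17 0.22] F [-1.9  0.3  4.7] w 37.5 xy [446.3 232.8 130.1]
t 10.45 phi -0.374 Mz 0.044 M [0.11 0.16] F [-2.3  0.2  5.4] w 37.1 xy [446.3 232.8 130.1]
t 10.65 phi -0.354 Mz 0.023 M [0.17 0.17] F [-0.7  1.6  5.3] w 37.6 xy [446.4 232.7 130.1]
t 10.85 phi -0.335 Mz -0.072 M [0.09 0.17] F [-1.2  0.5  5.1] w 36.9 xy [446.4 232.7 130. ]
t 11.05 phi -0.315 Mz -0.099 M [0.   0.07] F [-1.1  0.5  6. ] w 37.3 xy [446.5 232.7 130. ]
t 11.25 phi -0.295 Mz -0.064 M [-0.04 -0.06] F [-1.1 -0.6  5.5] w 37.1 xy [446.5 232.6 130. ]
t 11.45 phi -0.275 Mz -0.112 M [-0.08 -0.03] F [-0.1 -0.7  5.5] w 37.2 xy [446.6 232.6 130. ]
t 11.65 phi -0.255 Mz -0.221 M [-0.08 -0.02] F [-1.1  0.1  5.5] w 37.3 xy [446.5 232.6 130.1]
```

```bash
python3 -m inch '[[[0,0,0,0,0,0,0]]]' >o ; python3 chk.py 0.24 &&
python3 -m inch '[[[0,0,0,0,0,-0.01,0],[0,0,0,0,0,-0.01,0]]]' >o && python3 chk.py 0.27 &&
python3 -m inch '[[[0,0,0,0,0,-0.01,0],[0,0,0,0,0,-0.01,0]]]' >o && python3 chk.py 0.27
```

```text
t 11.75 phi -0.255 Mz -0.178 M [-0.06 -0.02] F [-0.4 -0.9  5.7] w 37.0 xy [446.5 232.6 130. ]
t 11.95 phi -0.245 Mz -0.257 M [-0.09 -0.02] F [-0.3 -0.3  6.2] w 37.3 xy [446.5 232.6 130. ]
t 12.15 phi -0.235 Mz -0.270 M [-0.1  -0.01] F [-0.5  0.4  5.4] w 36.9 xy [446.5 232.6 130. ]
```

```bash
python3 -m inch '[[[0,0,0,0,0,-0.01,0],[0,0,0,0,0,-0.01,0]]]' >o && python3 chk.py 0.37 &&
python3 -m inch '[[[0,0,0,0,0,-0.01,0],[0,0,0,0,0,-0.01,0]]]' >o && python3 chk.py 0.37 &&
python3 -m inch '[[[0,0,0,0,0,-0.01,0],[0,0,0,0,0,-0.01,0]]]' >o && python3 chk.py 0.37; python3 -m inch '[[[0,0,0,0,0,0,0]]]' >o ; python3 chk.py 0.24
```

```text
t 12.35 phi -0.226 Mz -0.394 M [-0.1   0.05] F [-1.3  0.2  6.2] w 36.8 xy [446.5 232.6 130. ]
t 12.45 phi -0.226 Mz -0.317 M [-0.06  0.08] F [-0.4 -0.6  6. ] w 37.6 xy [446.5 232.6 130.1]
```

```bash
python3 -m inch '[[[0,0,0,0,0,-0.008,0],[0,0,0,0,0,-0.008,0]]]' >o && python3 chk.py 0.4;  python3 -m inch '[[[0,0,0,0,0,0,0]]]' >o ; python3 chk.py 0.4;python3 -m inch '[[[0,0,0,0,0,0,0]]]' >o ; python3 chk.py 0.4
```

```text
t 12.65 phi -0.218 Mz -0.421 M [-0.1 -0. ] F [-0.8 -0.2  6.3] w 37.3 xy [446.5 232.6 130. ]
t 12.75 phi -0.218 Mz -0.479 M [-0.11  0.02] F [-0.3 -0.7  6.3] w 36.9 xy [446.5 232.7 130. ]
t 12.85 phi -0.218 Mz -0.430 M [-0.05  0.06] F [-0.1 -0.5  5.9] w 37.2 xy [446.5 232.6 130. ]
```

The middle cap bore about 0.43 N m, so it's tight. I'll relax it, release, and move to the right bottle.

```bash
python3 -m inch '[[[0,0,0,0,0,0.02,0],[0,0,0,0,0,0.04,0],[0,0,0,0,0,0.04,70],[0,0,0,0,0,0.04,70],[0,0,0,0,0,0.04,70],[0,0,0,0,0,0.04,70],[0,0,-36,0,0,0.04,70],[0,0,-36,0,0,0.04,70],[0,0,-36,0,0,0.04,70]]]' >o
python3 - <<'E'
from h import *
st(); goto(431.6,154.7,165,-0.395); goto(431.6,154.7,130,-0.395)
E
```

```text
t 13.75 [446.5 232.8 166.2] phi -0.257 tilt [0.002 0.001] F [-0.6 -0.6  0. ] M [-0.059 -0.08   0.053] w 61.4 g 0.0 q [ 0.46  0.36  1.95 -0.    0.83  0.71]
phi -0.395 shift [-79.3   5.4   1.1] turn [ 0.0012 -0.0012  0.1382] q6 0.714 q1 0.457
phi 2.747 shift [-79.3   5.4   1.1] turn [ 1.7000e-03  1.8000e-03 -3.0034e+00] q6 0.714 q1 0.457
phi -0.395 shift [-79.3   5.3  36.1] turn [ 0.0012 -0.0012  0.1382] q6 0.714 q1 0.457
phi 2.747 shift [-79.3   5.3  36.1] turn [ 1.7000e-03  1.8000e-03 -3.0034e+00] q6 0.714 q1 0.457
```

```bash
python3 -m inch '[[[-40,3,0,0,0,0.1,70],[-79,5,0,0,0,0.138,70],[-79,5,0,0,0,0.138,70],[-79,5,0,0,0,0.138,70],[-79,5,20,0,0,0.138,70],[-79,5,36,0,0,0.138,70],[-79,5,36,0,0,0.138,70],[-79,5,36,0,0,0.138,70],[-79,5,36,0,0,0.138,0],[-79,5,36,0,0,0.138,0],[-79,5,36,0,0,0.138,0],[-79,5,36,0,0,0.138,0],[-79,5,36,0,0,0.138,0],[-79,5,36,0,0,0.138,0],[-79,5,36,0,0,0.138,0]]]' | tail -2; T=0.17; python3 chk.py $T &&
python3 -m inch '[[[0,0,0,0,0,-0.02,0],[0,0,0,0,0,-0.02,0]]]' >o && python3 chk.py $T &&
python3 -m inch '[[[0,0,0,0,0,-0.02,0],[0,0,0,0,0,-0.02,0]]]' >o && python3 chk.py $T &&
python3 -m inch '[[[0,0,0,0,0,-0.02,0],[0,0,0,0,0,-0.02,0]]]' >o && python3 chk.py $T &&
python3 -m inch '[[[0,0,0,0,0,-0.02,0],[0,0,0,0,0,-0.02,0]]]' >o && python3 chk.py $T &&
python3 -m inch '[[[0,0,0,0,0,-0.02,0],[0,0,0,0,0,-0.02,0]]]' >o && python3 chk.py $T &&
python3 -m inch '[[[0,0,0,0,0,-0.02,0],[0,0,0,0,0,-0.02,0]]]' >o && python3 chk.py $T &&
python3 -m inch '[[[0,0,0,0,0,-0.02,0],[0,0,0,0,0,-0.02,0]]]' >o && python3 chk.py $T &&
python3 -m inch '[[[0,0,0,0,0,-0.02,0],[0,0,0,0,0,-0.02,0]]]' >o && python3 chk.py $T &&
python3 -m inch '[[[0,0,0,0,0,-0.02,0],[0,0,0,0,0,-0.02,0]]]' >o && python3 chk.py $T &&
python3 -m inch '[[[0,0,0,0,0,-0.02,0],[0,0,0,0,0,-0.02,0]]]' >o && python3 chk.py $T &&
python3 -m inch '[[[0,0,0,0,0,-0.02,0],[0,0,0,0,0,-0.02,0]]]' >o && python3 chk.py $T &&
python3 -m inch '[[[0,0,0,0,0,-0.02,0],[0,0,0,0,0,-0.02,0]]]' >o && python3 chk.py $T
```

```text
width: 37.4
grasp_force: 30.0
t 15.25 phi -0.395 Mz -0.002 M [-0.05 -0.23] F [ 1.7 -0.5  3.8] w 37.4 xy [431.4 155.  130.1]
t 15.45 phi -0.374 Mz -0.037 M [-0.25 -0.3 ] F [2.1 0.2 5.2] w 37.2 xy [431.5 155.  130. ]
t 15.65 phi -0.354 Mz 0.024 M [-0.16 -0.28] F [ 0.7 -0.6  5.4] w 37.0 xy [431.5 155.  130. ]
t 15.85 phi -0.334 Mz 0.046 M [-0.14 -0.32] F [ 1.7 -1.6  6.2] w 36.8 xy [431.5 155.  130. ]
t 16.05 phi -0.314 Mz -0.033 M [ 0.02 -0.24] F [1.5 1.  5.8] w 37.3 xy [431.5 155.1 130. ]
t 16.25 phi -0.294 Mz -0.083 M [ 0.13 -0.21] F [0.6 0.6 4.5] w 37.0 xy [431.4 155.2 130. ]
t 16.45 phi -0.274 Mz -0.016 M [ 0.16 -0.12] F [0.7 0.6 5.9] w 37.2 xy [431.3 155.2 130. ]
t 16.65 phi -0.254 Mz -0.068 M [ 0.12 -0.05] F [-0.6  0.7  6.2] w 37.0 xy [431.2 155.2 130. ]
t 16.85 phi -0.234 Mz -0.153 M [ 0.11 -0.08] F [1.  0.3 5.3] w 37.3 xy [431.2 155.1 130. ]
t 17.05 phi -0.214 Mz -0.272 M [ 0.07 -0.2 ] F [0.9 0.1 5.6] w 37.2 xy [431.3 155.1 130. ]
```

```bash
python3 -m inch '[[[0,0,0,0,0,-0.01,0],[0,0,0,0,0,-0.01,0]]]' >o && python3 chk.py 0.38 &&
python3 -m inch '[[[0,0,0,0,0,-0.01,0],[0,0,0,0,0,-0.01,0]]]' >o && python3 chk.py 0.36 &&
python3 -m inch '[[[0,0,0,0,0,-0.006,0],[0,0,0,0,0,-0.006,0]]]' >o && python3 chk.py 0.36; python3 -m inch '[[[0,0,0,0,0,0,0]]]' >o ; python3 chk.py 0.4;python3 -m inch '[[[0,0,0,0,0,0,0]]]' >o ; python3 chk.py 0.4
```

```text
t 17.25 phi -0.205 Mz -0.309 M [-0.05 -0.24] F [1.3 0.1 5.2] w 36.9 xy [431.4 155.  130. ]
t 17.45 phi -0.195 Mz -0.257 M [-0.27 -0.37] F [ 2.2 -1.   5.1] w 37.3 xy [431.5 155.  130. ]
t 17.65 phi -0.189 Mz -0.378 M [-0.26 -0.36] F [ 1.9 -1.1  5. ] w 37.2 xy [431.5 155.  130. ]
t 17.75 phi -0.189 Mz -0.347 M [-0.27 -0.37] F [ 1.4 -1.5  5.7] w 37.3 xy [431.5 154.9 130. ]
t 17.85 phi -0.189 Mz -0.351 M [-0.18 -0.34] F [ 2.3 -1.7  5.9] w 37.3 xy [431.5 154.9 130. ]
```

```bash
python3 -m inch '[[[0,0,0,0,0,-0.01,0],[0,0,0,0,0,-0.01,0]]]' >o ; python3 chk.py 0.4;  python3 -m inch '[[[0,0,0,0,0,0,0]]]' >o ; python3 chk.py 0.4;python3 -m inch '[[[0,0,0,0,0,0,0]]]' >o ; python3 chk.py 0.4
```

```text
t 18.05 phi -0.179 Mz -0.395 M [-0.28 -0.46] F [ 2.9 -1.8  4.6] w 37.2 xy [431.5 154.9 130. ]
t 18.15 phi -0.179 Mz -0.399 M [-0.31 -0.41] F [ 2.5 -2.2  4.8] w 37.2 xy [431.5 154.9 130. ]
t 18.25 phi -0.179 Mz -0.355 M [-0.24 -0.41] F [ 1.3 -1.3  4. ] w 37.2 xy [431.5 154.9 130. ]
```

The right cap held at about 0.39 N m, so it's tight as well. Now I'll release it and go to the left bottle's body.

```bash
python3 -m inch '[[[0,0,0,0,0,0.02,0],[0,0,0,0,0,0.04,0],[0,0,0,0,0,0.04,70],[0,0,0,0,0,0.04,70],[0,0,0,0,0,0.04,70],[0,0,0,0,0,0.04,70],[0,0,-36,0,0,0.04,70],[0,0,-60,0,0,0.04,70],[0,0,-60,0,0,0.04,70],[0,0,-60,0,0,0.04,70]]]' >o
python3 - <<'E'
from h import *
st(); goto(462,311.3,190,-0.16); goto(462,311.3,100,-0.16)
d=grab("wrist"); cv2.imwrite("pics/w2.png",d["frame"][:,:,::-1])
E
```

```text
t 19.25 [430.8 154.9 189.7] phi -0.219 tilt [0.001 0.   ] F [-1.1  0.7 -0.4] M [-0.014 -0.111  0.029] w 61.4 g 0.0 q [0.32 0.26 2.03 0.   0.85 0.54]
phi -0.160 shift [159.5  -3.5  -0.3] turn [ 0.0006 -0.0004 -0.0589] q6 0.538 q1 0.319
phi 2.982 shift [159.5  -3.5  -0.3] turn [-6.0000e-04 -9.0000e-04  3.0827e+00] q6 0.538 q1 0.319
phi -0.160 shift [159.4  -3.6  89.7] turn [ 0.0006 -0.0004 -0.0589] q6 0.538 q1 0.319
phi 2.982 shift [159.4  -3.6  89.7] turn [-6.0000e-04 -9.0000e-04  3.0827e+00] q6 0.538 q1 0.319
```

View pics/w2.png

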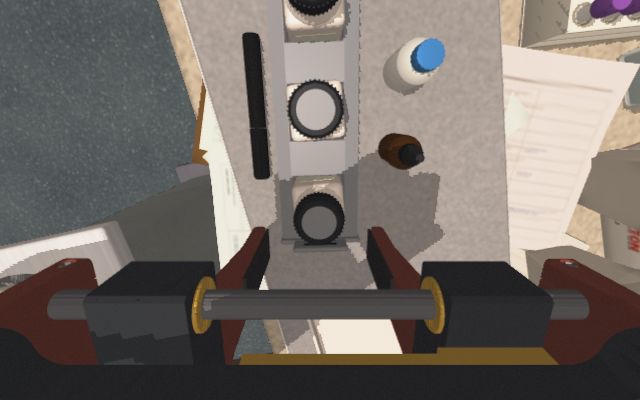

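The bottles are all in their wells (middle cap (316,110), right (319,218)) and the bystanders haven't moved. Next, grasp the left body.

```bash
python3 -m inch '[[[50,-1,0,0,0,-0.06,70],[100,-2,0,0,0,-0.06,70],[150,-4,0,0,0,-0.06,70],[159,-4,0,0,0,-0.06,70],[159,-4,0,0,0,-0.06,70],[159,-4,20,0,0,-0.06,70],[159,-4,40,0,0,-0.06,70],[159,-4,60,0,0,-0.06,70],[159,-4,75,0,0,-0.06,70],[159,-4,90,0,0,-0.06,70],[159,-4,90,0,0,-0.06,70],[159,-4,90,0,0,-0.06,0],[159,-4,90,0,0,-0.06,0],[159,-4,90,0,0,-0.06,0],[159,-4,90,0,0,-0.06,0],[159,-4,90,0,0,-0.06,0],[159,-4,90,0,0,-0.06,0]]]' | tail -2; python3 chk.py 1
```

```text
width: 43.6
grasp_force: 30.0
t 21.00 phi -0.159 Mz 0.001 M [-0.16  0.02] F [ 1.  -0.8  5.6] w 43.6 xy [462.1 311.3 100.5]
```

```bash
python3 -m inch '[[[0,0,-5,0,0,0,0],[0,0,-15,0,0,0,0],[0,0,-30,0,0,0,0],[0,0,-50,0,0,0,0],[0,0,-75,0,0,0,0],[0,0,-100,0,0,0,0],[0,0,-120,0,0,0,0],[0,0,-125,0,0,0,0],[0,0,-125,0,0,0,0]]]' | tail -2
python3 - <<'E'
from h import *
st(); goto(443,-44,225,0.0); goto(443,-44,101,0)
t=grab("top"); f=t["frame"]
print(ray(t,[[377.5,207.2],[425.6,207.2],[425.6,250],[377.5,250]],58).round(1))
d=grab("wrist"); cv2.imwrite("pics/w3.png",d["frame"][:,:,::-1])
E
```

```text
width: 43.9
grasp_force: 30.0
t 21.90 [461.7 310.9 225.9] phi -0.159 tilt [0.002 0.001] F [-0.6 -1.  -2.9] M [-0.062 -0.039  0.036] w 43.9 g 30.0 q [ 0.57  0.34  1.8  -0.    1.    0.73]
phi 0.000 shift [-353.4   37.7    0.6] turn [ 0.0015 -0.0009 -0.1589] q6 0.73 q1 0.571
phi 3.142 shift [-353.4   37.7    0.6] turn [-1.4000e-03 -2.2000e-03  2.9827e+00] q6 0.73 q1 0.571
phi 0.000 shift [-353.6   37.5  124.6] turn [ 0.0015 -0.0009 -0.1589] q6 0.73 q1 0.571
phi 3.142 shift [-353.6   37.5  124.6] turn [-1.4000e-03 -2.2000e-03  2.9827e+00] q6 0.73 q1 0.571
[[ 495.6   15.8   58. ]
 [ 498.1 -108.2   58. ]
 [ 388.  -105.2   58. ]
 [ 385.7   16.5   58. ]]
```

The weight is carried (Fz about -3 N, width 44 mm). The tray fit gives 110 x 123 mm centred at (442,-45). Carrying it over now.

```bash
python3 -m inch '[[[-20,2,0,0,0,0,0],[-60,6,0,0,0,-0.02,0],[-100,10,0,0,0,-0.05,0],[-140,15,0,0,0,-0.08,0],[-180,20,0,0,0,-0.1,0],[-220,24,0,0,0,-0.12,0],[-260,28,0,0,0,-0.14,0],[-300,32,0,0,0,-0.16,0],[-335,36,0,0,0,-0.16,0],[-353,38,0,0,0,-0.16,0],[-353,38,0,0,0,-0.16,0],[-353,38,0,0,0,-0.16,0],[-353,38,20,0,0,-0.16,0],[-353,38,45,0,0,-0.16,0],[-353,38,70,0,0,-0.16,0],[-353,38,90,0,0,-0.16,0],[-353,38,105,0,0,-0.16,0],[-353,38,105,0,0,-0.16,0],[-353,38,105,0,0,-0.16,0]]]' | tail -2
python3 - <<'E'
from h import *
st(); goto(443,-44,99,0.0)
d=grab("wrist"); cv2.imwrite("pics/w4.png",d["frame"][:,:,::-1])
d=grab("side"); cv2.imwrite("pics/s4.png",cv2.resize(d["frame"][100:250,250:450,::-1],None,fx=3.5,fy=3.5))
E
```

```text
width: 43.9
grasp_force: 30.0
t 23.90 [442.9 -42.9 119.6] phi 0.002 tilt [-0.001  0.   ] F [-0.1  0.3 -2. ] M [-0.02  -0.046  0.041] w 43.9 g 30.0 q [-0.12  0.37  2.1   0.    0.67 -0.13]
phi 0.000 shift [-1.1  0.1 20.6] turn [-0.0011 -0.0002  0.0022] q6 -0.126 q1 -0.123
phi 3.142 shift [-1.1  0.1 20.6] turn [ 3.0000e-04 -1.8000e-03 -3.1394e+00] q6 -0.126 q1 -0.123
```

View pics/s4.png

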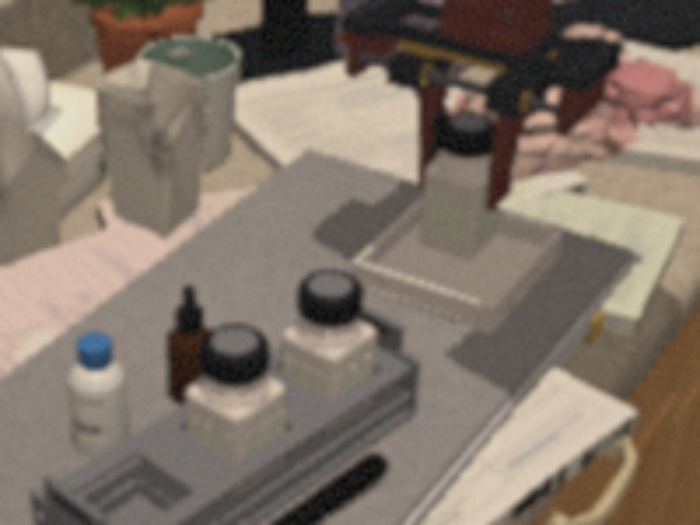

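The bottle hangs upright just above the tray, at about (462,200) in the crop. The other two stand in their wells. Lowering gently to contact.

```bash
python3 -m inch '[[[0,0,6,0,0,0,0],[0,0,12,0,0,0,0],[0,0,17,0,0,0,0],[0,0,19,0,0,0,0],[0,0,19,0,0,0,0],[0,0,19,0,0,0,0]]]' | tail -2; python3 chk.py 1; python3 -m inch '[[[0,0,1,0,0,0,0],[0,0,1,0,0,0,0]]]' >o;python3 chk.py 1
```

```text
width: 43.9
grasp_force: 30.0
t 24.60 phi 0.001 Mz -0.029 M [-0.   -0.07] F [-1.2  0.6 -1.7] w 43.9 xy [443.1 -43.6 100.6]
t 24.80 phi 0.001 Mz 0.032 M [-0.04 -0.06] F [ 0.2  0.9 -2.7] w 43.8 xy [443.2 -43.6  99.7]
```

```bash
python3 -m inch '[[[0,0,1,0,0,0,0],[0,0,1,0,0,0,0]]]' >o; python3 chk.py 1; python3 -m inch '[[[0,0,0.8,0,0,0,0],[0,0,0.8,0,0,0,0]]]' >o;python3 chk.py 1
```

```text
t 25.00 phi 0.001 Mz 0.040 M [ 0.02 -0.06] F [-0.7  0.4 -1.6] w 44.0 xy [443.1 -43.6  98.6]
t 25.20 phi 0.001 Mz -0.028 M [-0.01  0.49] F [-1.8  0.1  7.4] w 43.7 xy [443.2 -43.7  98.4]
```

Contact with the floor (Fz +7 N). Release and retreat.

```bash
python3 -m inch '[[[0,0,0,0,0,0,70],[0,0,0,0,0,0,70],[0,0,0,0,0,0,70],[0,0,0,0,0,0,70],[0,0,-20,0,0,0,70],[0,0,-50,0,0,0,70],[0,0,-90,0,0,0,70],[0,0,-120,0,0,0,70],[0,0,-130,0,0,0,70],[-100,0,-130,0,0,0,70],[-150,0,-130,0,0,0,70],[-200,0,-130,0,0,0,70],[-200,0,-130,0,0,0,70],[-200,0,-130,0,0,0,70],[-200,0,-130,0,0,0,70],[-200,0,-130,0,0,0,70]]]' | tail -2
python3 - <<'E'
from h import *
st()
d=grab("side"); cv2.imwrite("pics/s5.png",cv2.resize(d["frame"][100:300,180:450,::-1],None,fx=2.9,fy=2.9))
E
```

```text
width: 61.5
grasp_force: 0.0
t 26.80 [ 442.7 -242.6  227. ] phi 0.001 tilt [-0.002  0.001] F [-0.6 -0.4 -0.1] M [ 0.062 -0.068 -0.028] w 61.5 g 0.0 q [-0.53  0.27  1.9   0.    0.97 -0.53]
```

View pics/s5.png

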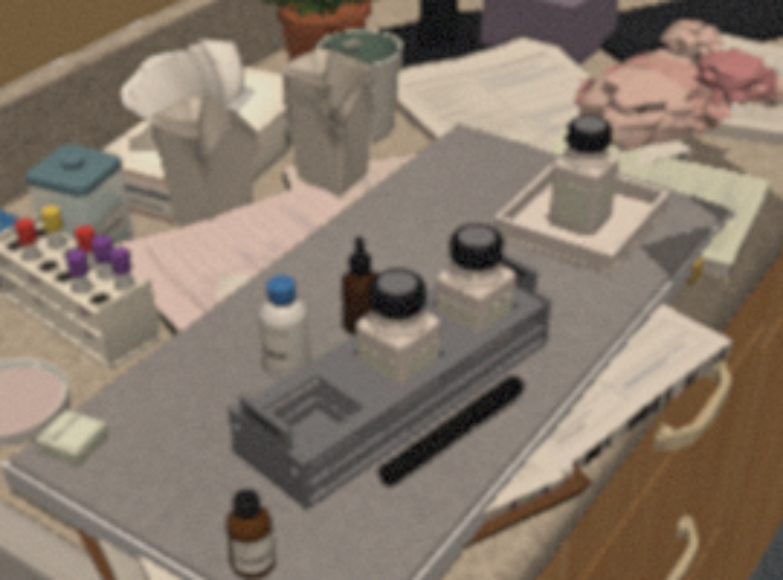

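The loose bottle stands upright in the tray at about (585,185) in the crop. The left well is empty, the tight bottles are in their wells, and nothing else has moved. Handing in.

```bash
python3 -c "
from workcell import ctrl
print(ctrl.close_job())"
```

```text
the job is handed in; nothing more can be done
None
```

The left bottle's cap was the loose one (it gave way at about 0.12 N m); that bottle now stands upright in the rework tray, the middle and right caps held at about 0.4 N m and their bottles are still in their wells, and the job is handed in, with no verdict returned.

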